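Load the polisher and set its dial

TASK

Pick up the wooden scraper and sweep all four gold castings off the black deck into the blue tub beside it, without touching the castings with the gripper. Then stand the scraper upright on the white bench top and let go of it. After that, turn the black dial on the grey control box until its pointer clicks into place at the green mark, and leave the other things on the bench where they are.

Things in the scene. Friction and masses are not known exactly. Their poses are not given: they have to be found in the camera images.
- station: Fixed loading station, 170 mm (its x) by 310 mm (its y). Origin on the bench, under the middle of the lip: the line along its x where deck and tub meet. On its +y side (y 0 to 180 mm) the black deck, on its -y side (y 0 to -130 mm) the blue tub. Castings are swept along its -y.
- lip (a point): Middle of the lip, on the deck's open edge, 40 mm above the bench; axes as the station's. The flat deck lies at this height from y 0 to 171 mm, x -75 to 75 mm, with side kerbs 10 mm high and, at y 171 to 179 mm, an end kerb 8 mm high; no kerb at the lip.
- tub (a point): Middle of the tub's inner floor, 8 mm above the bench; axes as the station's. The clear space inside is 150 mm along x and 122 mm along y; the rim is 40 mm above the bench, level with the deck.
- scraper: Loose scraper, about 120 g, standing upright on its blade, 90 mm high. Origin at the centre of its underside, z up. Black rubber and pale wood blade 130 mm along its x, 26 mm thick along its y, 36 mm high; above it a brown wooden upright grip 60 mm along x, 16 mm thick along y, from 34 to 90 mm above the underside. Starts on the bench to the left or the right of the station.
- scraper_grip (a point): Point inside the scraper's grip, 72 mm above its underside and 18 mm below its top; axes as the scraper's.
- crown: Loose gold casting, round, 18 mm across, 15 mm high; starts on the deck, origin at the centre of its underside.
- button: Loose gold casting, a round button 22 mm across with a stub on top, 17 mm high; starts on the deck, origin at the centre of its underside.
- bridge: Loose gold casting, 30 by 15 mm, 15 mm high; starts on the deck, origin at the centre of its underside.
- molar: Loose gold casting, 18 by 17 mm, 15 mm high; starts on the deck, origin at the centre of its underside.
- control_box: Fixed grey control box, 110 by 110 mm, 60 mm high, to the left or the right of the station (on the side where the scraper is not). Origin at the centre of its underside. On its top a dial with six round marks in an arc 42 mm from the dial's axis, 30 degrees apart: five small white ones and one larger green one, the fourth clockwise.
- dial (a joint): Turn of the dial in rad, growing clockwise as seen from above. It clicks (spring detents, about 0.1 N m) at 0, 0.524, 1.047, 1.571, 2.094 and 2.618, one for each mark; the green mark is at 1.571. The pointer points along the box's x axis turned by (1.309 minus this value) about z.
- dial_grip (a point): Point on the dial's vertical axis, inside its grip bar, 88 mm above the bench. Its x axis runs along the bar towards the pointer end (white line), z up; it turns with the dial. The bar is 48 mm long, 14 mm thick, and stands from 70 to 100 mm above the bench, on a round skirt of 54 mm diameter.
- glass_jar: Bystander: small open amber glass pot, 52 mm across, 45 mm high; origin under its centre.
- flux_jar: Bystander: small jar with a white top and green on its side, 48 mm across, 55 mm high; origin under its centre.
Not all that is in view belongs to the job. Of the things that look like the scraper, the middle-sized one is meant.

How it is judged:
On the way, in this order (a step that is already met when the one before it is completed fails the run):
1. all four castings lie in the blue tub (z of each of crown, button, bridge, molar in the frame of station below 0.032 m and y of crown in the frame of station between -0.125 and 0 m and x of crown in the frame of station between -0.078 and 0.078 m and y of button in the frame of station between -0.125 and 0 m and x of button in the frame of station between -0.078 and 0.078 m and y of bridge in the frame of station between -0.125 and 0 m and x of bridge in the frame of station between -0.078 and 0.078 m and y of molar in the frame of station between -0.125 and 0 m and x of molar in the frame of station between -0.078 and 0.078 m), for 0.2 s.
2. the scraper stands upright on the bench, released (height (world z) of scraper below 0.008 m and angle between scraper's own z axis and vertical below 0.15 rad and contact force between the fingers and scraper below 0.3 N), for 0.2 s.
3. the dial is at the green mark (value of joint dial between 1.451 and 1.691 rad), for 0.3 s.
At the end, for the whole second after the job is handed in: All four castings lie at rest inside the blue tub, below its rim; the scraper stands upright (within 0.15 rad) on the bench top, its underside less than 8 mm above it, released and at rest; the dial is within 0.12 rad of the green mark (1.571) (all of step 1 and all of step 2 and all of step 3 and linear speed of each of crown, button, bridge, molar, scraper below 0.02 m/s); the robot touches nothing.
It fails at once if the gripper's fingers touch a casting (contact force between the fingers and crown above 0.5 N or contact force between the fingers and button above 0.5 N or contact force between the fingers and bridge above 0.5 N or contact force between the fingers and molar above 0.5 N).
It fails at once if another thing on the bench is moved by more than 25 mm (distance of any of glass_jar, flux_jar from where it was at the start of the episode above 0.025 m).
It also fails if it takes over 72 s, if anything falls off the work surface, if the arm or the gripper's body presses on something with over 40 N, if the wrist force passes 120 N, or if a joint passes its speed limit or range.

ROBOT

A 7-joint arm with a two-finger parallel gripper is mounted at the origin on the work surface. World frame = base frame: x ahead of the robot, y to its left, z up, the work surface at z = 0. Lengths are in m, angles in rad, forces in N, time in s.
With the tool pointing down it reaches from about 0.4 to 0.85 m from the base axis. Payload 4.5 kg.
Tool frame: the origin (TCP) lies midway between the tips of the shut fingers; the grasp point (between the pads) lies 19 mm behind it; z points along the fingers, y is the line along which they close (so a half turn about z gives the same grasp; the last joint's range is limited). The gripper opens to 88 mm and grips with 3 to 60 N. Pads are 18 mm wide; open, the fingers measure 123 mm over their backs; the gripper's body (75 mm by 187 mm) begins 45 mm behind the grasp point.
Start: joints at [1.156, 0.689, -0.195, 1.565, 0.157, 0.902, -0.215], TCP at [0.271, -0.563, 0.239] pointing down, gripper open.
Joint ranges: [-3.01, 3.01], [-0.46, 2.08], [-1.47, 1.51], [0.13, 2.56], [-1, 4.14], [0.04, 2.09], [-2.66, 2.66]. Speed limits (rad/s): [2.57, 2.57, 3.14, 3.14, 3.14, 3.14, 3.14].

INTERFACE

Orientations are given as a unit quaternion [x, y, z, w].
In Python, from plant import sensors, eyes, finish_job gives the robot as it stands.
- The arm moves only by the tool send_rows, never from a script. Its argument "rows" is text: rows parted by semicolons, each of 4 numbers parted by spaces: the shift along the tool's x, y, z normalised to -1 to 1, where 1 is 30 cm, then the turn about the tool's z normalised to -1 to 1, where 1 is 2 pi rad. A call has 1 to 10 rows; each row is the pose to reach, as a shift and turn from the pose commanded when the call began, along the tool's axes at that moment, turning the shorter way round; what a row does not reach only later rows make up. A row lasts 1/12 s, in which the tool goes at most 41.7 mm and 7.16 degrees, less where a joint would pass 70% of its speed; a pose out of reach is approached as far as the arm can. A call with a number of a shift or a turn outside -1 to 1 is refused whole. A call with a gripper value outside its range is refused whole. "jaw" is the closure, from -1 (fully open) to 1 (shut), set as the call begins (left out, the last holds). The fingers move at their own pace and stop on an object; "force" is the grip in N (left out, the last holds). Time passes only in rows, so rows that repeat a pose let the fingers close. It gives the time, the measured TCP pose, the force, the opening and the grip force at its end, in the units of the state.
- sensors.get_state(): the state, without advancing time (a new reading comes with each control period).
- eyes.snapshot(name): name is "side" or "top"; returns (picture, depth): 384x512x3 uint8, red, green, blue; 384x512 float32, m along the optical axis (not along the pixel's ray), 0 where there is no reading.
- eyes.calibration(name): a dict with "fov_y" (degrees; the focal length in pixels is half the picture's height over the tangent of half this angle, whatever the lens; pixels are square), "cx", "cy" (the principal point, pixels), "world_from_camera" (4x4, takes a point from camera to world coordinates). Camera axes: x right, y down, z forward; pixel columns grow to the right and rows downward; lengths in m; the calibration is good to about 2 mm. A picture is of the moment at which its call begins. calibration takes no time and is no camera call.
- finish_job(): hands the job in; it is judged then, once.
The state is a dict: "clock": time; "q": joint angles; "qd": joint speeds; "joint_torque": joint torques, N m; "tool_pos": TCP position; "eef_rot": TCP orientation; "contact_force": force on the tool from outside, world axes, zero at the start; "moment": the same for the moment, N m; "opening": opening from 0.0 (shut) to 1.0 (fully open); "finger_force": force on a finger pad.
Only numpy, scipy, OpenCV 4.12 (cv2) and the standard library are available. Lean on these libraries where they do the work, as an engineer would, in place of code of your own. Each camera call takes 0.05 s, during which the arm holds its last target. There are 200 camera calls.

## Working session

There is one attempt and no reset: what is moved stays moved. The work goes in short steps, Python scripts to look and compute and a tool call to move; the robot and the scene stay as the last step left them, time stands still between calls to the robot, and variables do not carry over. Pictures are saved under pics/ and viewed, at most 10 in all, crops included, and the job is handed in when it is done.

Besides the shell and the picture viewer there is one more tool, called as a command line: name --argument value ..., lists and objects as JSON in quotes. send_rows: Moves the arm, as the interface text tells. Scaled input: -1 to 1 covers 30 cm each way for a shift and 2 pi rad each way for a turn. Its arguments: {"type":"object","properties":{"rows":{"type":"string"},"jaw":{"type":"number"},"force":{"type":"number"}},"required":["rows"]}

```bash
mkdir -p pics; ls; cat > h.py <<'E'
import numpy as np, cv2
from plant import sensors, eyes, finish_job
def snap(name,tag):
    p,d=eyes.snapshot(name); cv2.imwrite(f'pics/{tag}.png',p[:,:,::-1]); np.savez(f'pics/{tag}.npz',p=p,d=d); return p,d
def pt(name,d,u,v,z=None):
    c=eyes.calibration(name); f=192/np.tan(np.radians(c['fov_y'])/2)
    T=np.array(c['world_from_camera']); r=np.array([(u-c['cx'])/f,(v-c['cy'])/f,1])
    if z is None: return T[:3,:3]@(r*d[int(round(v)),int(round(u))])+T[:3,3]
    w=T[:3,:3]@r; return T[:3,3]+w*(z-T[2,3])/w[2]
E
python3 - <<'E'
from h import *
for n in('side','top'):
    snap(n,n+'0'); print(eyes.calibration(n))
print(sensors.get_state())
a=cv2.imread('pics/top0.png'); cv2.imwrite('pics/top0b.png',cv2.resize(a,(800,600),interpolation=cv2.INTER_CUBIC))
E
```

```text
pics
{'fov_y': 46.80507190089998, 'cx': 254.28805181408302, 'cy': 186.31202872353134, 'world_from_camera': array([[-0.74558725, -0.51179371,  0.42681008,  0.05439018],
       [-0.6664029 ,  0.57008773, -0.480528  ,  0.57529405],
       [ 0.00261202, -0.64270302, -0.76611096,  0.88047606],
       [ 0.        ,  0.        ,  0.        ,  1.        ]])}
{'fov_y': 43.53460209494487, 'cx': 248.20076761345132, 'cy': 185.567920018241, 'world_from_camera': array([[-0.00839015, -0.99776316,  0.0663195 ,  0.39967097],
       [-0.99988397,  0.00921424,  0.01212996,  0.03518073],
       [-0.01271391, -0.06621003, -0.99772471,  1.52201359],
       [ 0.        ,  0.        ,  0.        ,  1.        ]])}
{'clock': 0.1, 'q': array([ 1.15579749,  0.68989279, -0.19452659,  1.56619504,  0.15729925,
        0.90251161, -0.21509479]), 'qd': array([ 0.00090407, -0.00360511, -0.00057429, -0.00200684,  0.00077586,
       -0.00085428,  0.00143578]), 'joint_torque': array([-3.77033241e-03, -5.28507578e+01, -1.27196755e+00, -1.53839815e+01,
       -5.26132411e-02,  1.94199856e-03,  1.17570218e-05]), 'tool_pos': array([ 0.27090353, -0.56262843,  0.23800696]), 'eef_rot': array([ 9.74918644e-01,  2.22560072e-01, -2.34876535e-04, -7.73066998e-04]), 'contact_force': array([-0.07951589,  0.35314376,  0.21791081]), 'moment': array([-0.00120813,  0.02265944,  0.06225376]), 'finger_force': 0.0, 'opening': 1.000055125433411}
```

View pics/top0b.png

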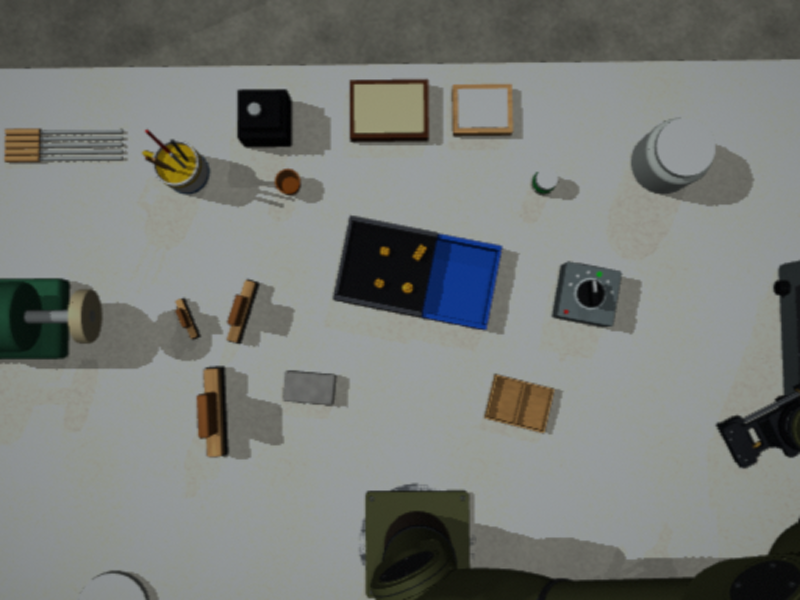

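View pics/side0.png

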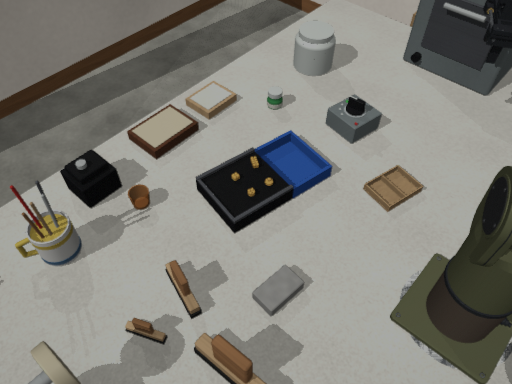

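Top view (800×600 pixels): the scraper look-alikes are small (187,318), middle (243,310) and large (212,412), so I choose the middle one. Deck is at (385,270), tub (463,282), and castings at (384,251), (419,252), (379,283), (407,287). Dial box is at (588,293), amber pot (288,181), flux jar (543,183).

```bash
python3 - <<'E'
from h import *
z=np.load('pics/top0.npz'); p,d=z['p'],z['d']
c=eyes.calibration('top'); f=192/np.tan(np.radians(c['fov_y'])/2);T=np.array(c['world_from_camera'])
v,u=np.mgrid[:384,:512]
W=np.stack([(u-c['cx'])/f*d,(v-c['cy'])/f*d,d],-1)@T[:3,:3].T+T[:3,3]
np.save('pics/W.npy',W)
def reg(x0,y0,x1,y1): 
    s=1.5625; return np.s_[int(y0/s):int(y1/s),int(x0/s):int(x1/s)]
def rect(n,r,lo,hi,extra=None):
    w=W[r].reshape(-1,3); m=(w[:,2]>lo)&(w[:,2]<hi)
    if extra is not None:m&=extra(p[r].reshape(-1,3).astype(int))
    q=w[m]; R=cv2.minAreaRect((q[:,:2]*1000).astype(np.float32)); print(n,m.sum(),'c',np.round(R[0],1),'size',np.round(R[1],1),'ang',round(R[2],1),'z',np.round(np.percentile(q[:,2],[5,50,95]),4),'mean',np.round(q.mean(0),4))
for n,b in dict(mid=(222,275,262,348),small=(170,295,204,342),large=(190,360,233,460)).items():
    rect(n+' blade',reg(*b),.012,.3); rect(n+' all',reg(*b),.06 if n!='small' else .03,.3)
st=reg(325,208,510,335)
rect('station',st,.03,.07)
gold=lambda q:(q[:,0]>110)&(q[:,0]-q[:,2]>60)
rect('blue',st,-.1,.1,lambda q:(q[:,2]-q[:,0]>60))
for b in [(372,240,395,262),(408,240,430,266),(370,273,390,293),(397,277,417,298)]: rect('cast',reg(*b),.03,.08,gold)
rect('box',reg(545,255,630,335),.05,.068); rect('dial',reg(565,268,618,318),.085,.12)
rect('white',reg(585,275,600,295),.085,.12,lambda q:q.min(1)>110)
rect('green',reg(592,268,610,280),.04,.12,lambda q:(q[:,1]-q[:,0]>40))
rect('jar',reg(270,165,302,198),.02,.1); rect('flux',reg(528,168,560,198),.02,.1)
a=cv2.imread('pics/top0.png')
def crop(x0,y0,x1,y1,h): return cv2.resize(a[reg(x0,y0,x1,y1)],None,fx=h,fy=h,interpolation=cv2.INTER_CUBIC)
A=crop(165,205,510,350,3.6);B=crop(545,255,630,335,5)
cv2.imwrite('pics/c1.png',np.vstack([A[:,:790],np.pad(B,((0,0),(0,A[:,:790].shape[1]-B.shape[1]),(0,0)))])[:600])
E
```

```text
mid blade 426 c [460.1 344. ] size [ 26.1 129.4] ang 73.3 z [0.0145 0.0375 0.0918] mean [0.4599 0.3419 0.0495]
mid all 139 c [460.5 345.3] size [16.9 59.5] ang 72.1 z [0.0649 0.088  0.0937] mean [0.4603 0.3436 0.085 ]
small blade 173 c [447.5 457.1] size [83.3 17.5] ang 22.9 z [0.0149 0.0273 0.0618] mean [0.4464 0.4554 0.0352]
small all 77 c [447.9 458.2] size [71.3 11.5] ang 22.5 z [0.0338 0.0556 0.0643] mean [0.4477 0.4564 0.052 ]
large blade 896 c [262.7 396. ] size [175.8  34.4] ang 3.1 z [0.0183 0.0508 0.1243] mean [0.2643 0.3916 0.067 ]
large all 347 c [262.3 397.2] size [81.9 24.8] ang 4.8 z [0.069  0.1187 0.1264] mean [0.2638 0.3935 0.1089]
station 3616 c [534.2  -5.8] size [310.1 171.2] ang 78.3 z [0.0348 0.0408 0.0522] mean [0.5429 0.0376 0.0417]
blue 2205 c [515.  -93.2] size [127.5 168.9] ang 78.1 z [0.0026 0.0088 0.0415] mean [ 0.5151 -0.0948  0.0135]
cast 18 c [575.   60.5] size [11.6 12.6] ang 70.2 z [0.0468 0.0534 0.0571] mean [0.5753 0.0603 0.0527]
cast 32 c [571.6  -8.1] size [11.1 26.2] ang 63.1 z [0.0491 0.0544 0.0575] mean [ 0.5721 -0.0083  0.0538]
cast 17 c [511.1  71.1] size [12.4 10.9] ang 61.7 z [0.0517 0.0544 0.0589] mean [0.5114 0.0712 0.0549]
cast 25 c [503.3  16.8] size [12.3 15.6] ang 90.0 z [0.0479 0.0522 0.0585] mean [0.5026 0.0162 0.0525]
box 1093 c [ 487.2 -339. ] size [112.6 109.9] ang 78.8 z [0.0543 0.0599 0.0658] mean [ 0.4865 -0.3372  0.0599]
dial 95 c [ 487.1 -339.8] size [47.7 16.6] ang 2.9 z [0.088  0.0993 0.1046] mean [ 0.4869 -0.3375  0.0981]
white 9 c [ 499.4 -338.1] size [14.6  4.3] ang 3.5 z [0.0987 0.1023 0.1062] mean [ 0.499  -0.3378  0.1021]
green 14 c [ 525.1 -357.3] size [ 9.3 11.8] ang 47.9 z [0.0574 0.0614 0.0653] mean [ 0.5254 -0.3574  0.0611]
jar 118 c [718.9 251.5] size [49.6 48.7] ang 27.9 z [0.0226 0.0413 0.0477] mean [0.7215 0.2532 0.0383]
flux 211 c [ 714.6 -261.4] size [45.  43.8] ang 57.2 z [0.0231 0.0531 0.059 ] mean [ 0.7131 -0.2596  0.0478]
```

View pics/c1.png

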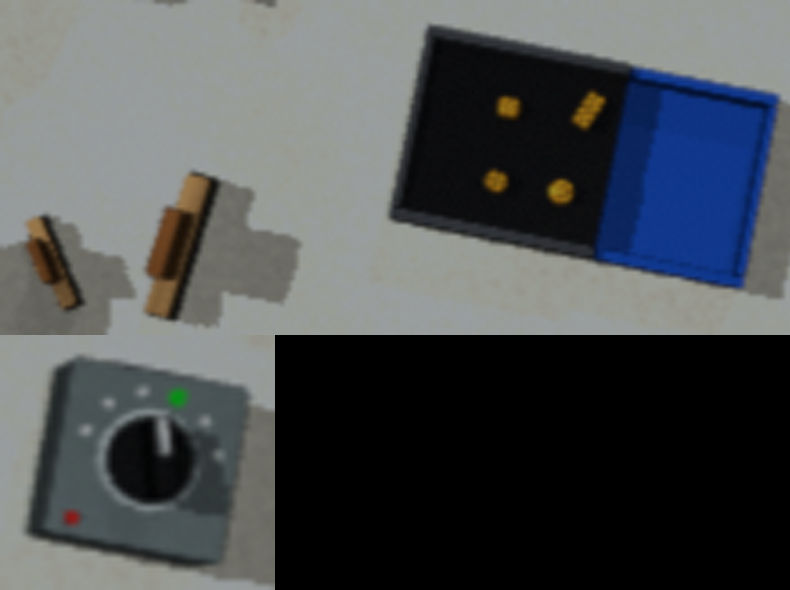

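The crop shows the middle scraper (blade 129×26 mm, grip to z≈0.09). The castings lie within station x −0.04…+0.04, y 0.03…0.10. The dial pointer sits one mark before green. Next I plan the waypoints.

```bash
cat > w.py <<'E'
import numpy as np
from plant import sensors
def cur():
    s=sensors.get_state(); q=s['eef_rot']; return (*s['tool_pos'],np.degrees(2*np.arctan2(q[1],q[0]))%360)
def chain(wps,start=None):
    a=start or cur()
    for b in wps:
        d=np.array(b[:3])-a[:3]; t=np.radians(a[3]); 
        s=[d[0]*np.cos(t)+d[1]*np.sin(t), d[0]*np.sin(t)-d[1]*np.cos(t), -d[2]]
        dy=(b[3]-a[3]+180)%360-180
        print(np.round(np.array(s)/.3,4),round(-dy/360,4),'rows',round(max(np.linalg.norm(d)/.0417,abs(dy)/7.16),1),'->',np.round(b,4)); a=b
lip=np.array([.5291,-.0303]); ys=np.array([.203,.979]); xs=np.array([.979,-.203])
def st(x,y,z,yaw=168.3): return (*(lip+x*xs+y*ys),z,yaw)
E
python3 - <<'E'
from w import *
print(cur())
chain([(.44,-.34,.25,80),(.52,-.08,.25,120),(.48,.17,.25,145),(.4602,.3445,.20,163)])
E
```

```text
(np.float64(0.2709035275946869), np.float64(-0.5626284346382314), np.float64(0.23800696263030258), np.float64(25.71889448648518))
[ 0.8299 -0.424  -0.04  ] -0.1508 rows 7.6 -> [ 0.44 -0.34  0.25 80.  ]
[ 0.8998  0.1121 -0.    ] -0.1111 rows 6.5 -> [ 5.2e-01 -8.0e-02  2.5e-01  1.2e+02]
[ 0.7884  0.3012 -0.    ] -0.0694 rows 6.1 -> [  0.48   0.17   0.25 145.  ]
[0.3877 0.4386 0.1667] -0.05 rows 4.4 -> [  0.4602   0.3445   0.2    163.    ]
```

send_rows --rows "0.83 -0.424 -0.04 -0.151; 0.83 -0.424 -0.04 -0.151; 0.83 -0.424 -0.04 -0.151; 0.83 -0.424 -0.04 -0.151; 0.83 -0.424 -0.04 -0.151; 0.83 -0.424 -0.04 -0.151; 0.83 -0.424 -0.04 -0.151; 0.83 -0.424 -0.04 -0.151; 0.83 -0.424 -0.04 -0.151; 0.83 -0.424 -0.04 -0.151" --jaw -1

```text
clock: 0.93
tool_pos: [0.4396, -0.341, 0.2503]
eef_rot: [0.767, 0.642, -0.001, -0.0]
contact_force: [-0.3, -1.0, 0.5]
opening: 1.003
finger_force: 0.0
```

send_rows --rows "0.9 0.112 0 -0.111; 0.9 0.112 0 -0.111; 0.9 0.112 0 -0.111; 0.9 0.112 0 -0.111; 0.9 0.112 0 -0.111; 0.9 0.112 0 -0.111; 0.9 0.112 0 -0.111; 0.9 0.112 0 -0.111; 0.9 0.112 0 -0.111"

```text
clock: 1.68
tool_pos: [0.5198, -0.0808, 0.2504]
eef_rot: [0.5, 0.866, -0.001, -0.0]
contact_force: [-0.0, -0.6, 0.3]
opening: 1.002
finger_force: 0.0
```

send_rows --rows "0.788 0.301 0 -0.069; 0.788 0.301 0 -0.069; 0.788 0.301 0 -0.069; 0.788 0.301 0 -0.069; 0.788 0.301 0 -0.069; 0.788 0.301 0 -0.069; 0.788 0.301 0 -0.069; 0.788 0.301 0 -0.069"

```text
clock: 2.35
tool_pos: [0.4799, 0.1701, 0.2507]
eef_rot: [0.302, 0.953, -0.0, 0.0]
contact_force: [0.4, -1.0, -0.8]
opening: 1.0
finger_force: 0.0
```

send_rows --rows "0.388 0.439 0.167 -0.05; 0.388 0.439 0.167 -0.05; 0.388 0.439 0.167 -0.05; 0.388 0.439 0.167 -0.05; 0.388 0.439 0.167 -0.05; 0.388 0.439 0.167 -0.05; 0.388 0.439 0.167 -0.05; 0.388 0.439 0.167 -0.05"

```text
clock: 3.02
tool_pos: [0.4625, 0.3401, 0.2001]
eef_rot: [0.152, 0.988, -0.002, 0.001]
contact_force: [0.3, -0.7, -0.0]
opening: 1.0
finger_force: 0.0
```

```bash
python3 - <<'E'
from w import *
from h import snap
import cv2
print(np.round(cur(),4),sensors.get_state()['q'].round(2))
p,d=snap('side','s1'); t,_=snap('top','t1')
cv2.imwrite('pics/s1b.png',np.hstack([cv2.resize(p[200:384,80:280,::-1],None,fx=2,fy=2),cv2.resize(t[150:250,90:200,::-1],(400,368))]))
chain([(.4602,.3445,.055,163)])
E
```

```text
[  0.4625   0.3401   0.2001 162.5617] [-0.3   0.76 -0.74  1.75  0.64  0.9  -0.05]
[0.0098 0.0093 0.4854] -0.0011 rows 3.5 -> [4.602e-01 3.445e-01 5.500e-02 1.630e+02]
```

View pics/s1b.png

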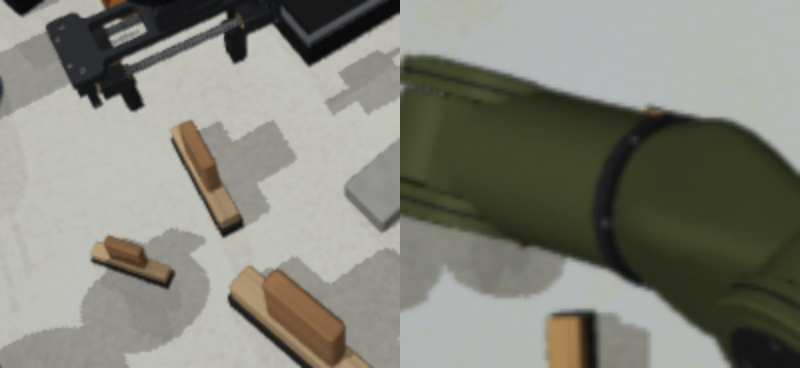

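The fingers are aligned across the grip of the middle scraper (left crop at (195,150)), with the small one well to the side.

send_rows --rows "0 0 0 0; 0 0 0 0"

```text
clock: 3.28
tool_pos: [0.4613, 0.3428, 0.2009]
eef_rot: [0.15, 0.989, -0.0, 0.0]
contact_force: [-0.5, 1.0, -0.5]
opening: 0.999
finger_force: 0.0
```

```bash
python3 - <<'E'
from w import *
print(np.round(cur(),4))
chain([(.4602,.3445,.055,163)])
E
```

```text
[  0.4613   0.3428   0.2009 162.7487]
[0.005  0.0042 0.4864] -0.0007 rows 3.5 -> [4.602e-01 3.445e-01 5.500e-02 1.630e+02]
```

send_rows --rows "0.005 0.004 0.25 -0.001; 0.005 0.004 0.35 -0.001; 0.005 0.004 0.42 -0.001; 0.005 0.004 0.46 -0.001; 0.005 0.004 0.485 -0.001; 0.005 0.004 0.485 -0.001; 0.005 0.004 0.485 -0.001"

```text
clock: 3.87
tool_pos: [0.4601, 0.3469, 0.0567]
eef_rot: [0.146, 0.989, 0.001, 0.001]
contact_force: [0.2, 0.6, 0.3]
opening: 1.0
finger_force: 0.0
```

send_rows --rows "0 0 0 0; 0 0 0 0; 0 0 0 0; 0 0 0 0; 0 0 0 0; 0 0 0 0; 0 0 0 0; 0 0 0 0; 0 0 0 0; 0 0 0 0" --jaw 1 --force 30

```text
clock: 4.7
tool_pos: [0.4593, 0.3458, 0.055]
eef_rot: [0.146, 0.989, -0.0, -0.0]
contact_force: [0.6, 0.5, -0.0]
opening: 0.268
finger_force: 0.0
```

```bash
python3 - <<'E'
from w import *
c=cur();print(np.round(c,4))
chain([(*c[:2],.16,c[3]),st(0,.30,.16),st(0,.145,.13)])
E
```

```text
[4.593000e-01 3.458000e-01 5.500000e-02 1.632391e+02]
[ 0.    0.   -0.35] -0.0 rows 2.5 -> [4.593000e-01 3.458000e-01 1.600000e-01 1.632391e+02]
[-0.4964 -0.1373 -0.    ] -0.0141 rows 3.7 -> [5.900e-01 2.634e-01 1.600e-01 1.683e+02]
[ 1.000e-04 -5.166e-01  1.000e-01] -0.0 rows 3.8 -> [5.585e-01 1.117e-01 1.300e-01 1.683e+02]
```

send_rows --rows "0 0 0 0; 0 0 0 0; 0 0 0 0; 0 0 0 0; 0 0 0 0; 0 0 0 0"

```text
clock: 5.2
tool_pos: [0.4592, 0.3457, 0.0549]
eef_rot: [0.146, 0.989, -0.0, -0.0]
contact_force: [1.2, -0.1, -2.1]
opening: 0.179
finger_force: 29.8
```

send_rows --rows "0 0 -0.1 0; 0 0 -0.2 0; 0 0 -0.35 0; 0 0 -0.35 0; 0 0 -0.35 0"

```text
clock: 5.62
tool_pos: [0.4604, 0.3472, 0.1626]
eef_rot: [0.146, 0.989, 0.002, 0.002]
contact_force: [0.1, -0.6, -1.2]
opening: 0.179
finger_force: 29.8
```

send_rows --rows "-0.13 -0.035 0 -0.004; -0.26 -0.07 0 -0.008; -0.38 -0.1 0 -0.011; -0.496 -0.137 0 -0.014; -0.496 -0.137 0 -0.014; -0.496 -0.137 0 -0.014; -0.496 -0.137 0 -0.014"

```text
clock: 6.2
tool_pos: [0.5885, 0.2634, 0.1584]
eef_rot: [0.102, 0.995, -0.001, -0.001]
contact_force: [-1.2, 0.2, -1.8]
opening: 0.178
finger_force: 29.9
```

send_rows --rows "0 -0.13 0.02 0; 0 -0.26 0.05 0; 0 -0.39 0.08 0; 0 -0.517 0.1 0; 0 -0.517 0.1 0; 0 -0.517 0.1 0; 0 -0.517 0.1 0; 0 -0.517 0.1 0"

```text
clock: 6.87
tool_pos: [0.5581, 0.1146, 0.1306]
eef_rot: [0.1, 0.995, 0.001, 0.0]
contact_force: [0.1, -0.7, -1.7]
opening: 0.178
finger_force: 29.9
```

```bash
python3 - <<'E'
from w import *
from h import snap
import cv2
c=cur();print(np.round(c,4))
chain([st(0,.145,.0965),st(0,-.03,.0965)])
p,d=snap('side','s2')
cv2.imwrite('pics/s2b.png',cv2.resize(p[100:260,170:370,::-1],(750,600)))
E
```

```text
[5.581000e-01 1.146000e-01 1.306000e-01 1.684788e+02]
[-0.0033 -0.0094  0.1137] 0.0005 rows 0.8 -> [5.585e-01 1.117e-01 9.650e-02 1.683e+02]
[ 1.000e-04 -5.832e-01 -0.000e+00] -0.0 rows 4.2 -> [ 5.230e-01 -5.970e-02  9.650e-02  1.683e+02]
```

View pics/s2b.png

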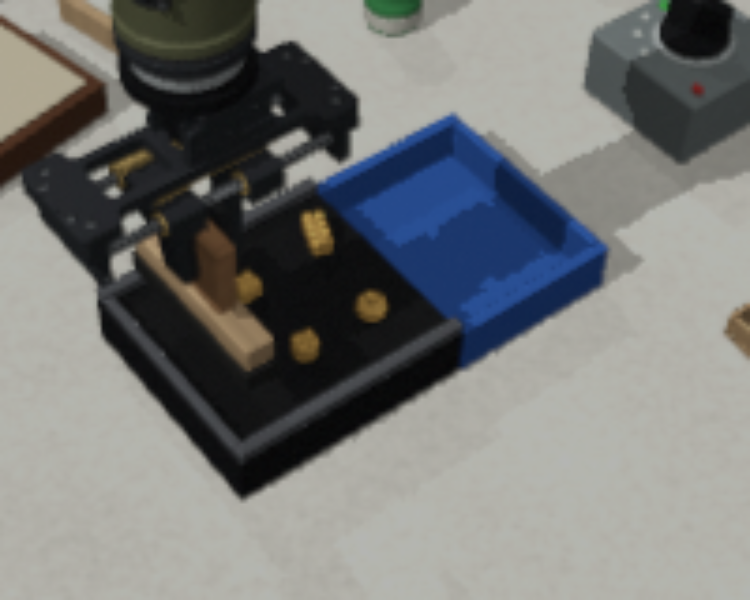

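The blade hovers behind all four castings, between the kerbs. I'll lower it.

send_rows --rows "0 0.012 0.05 0; 0 0.012 0.08 0; 0 0.012 0.1 0; 0 0.012 0.113 0; 0 0.012 0.113 0; 0 0.012 0.113 0; 0 0.012 0.113 0"

```text
clock: 7.5
tool_pos: [0.5592, 0.1151, 0.096]
eef_rot: [0.102, 0.995, -0.0, -0.0]
contact_force: [-0.8, 0.3, -0.8]
opening: 0.184
finger_force: 30.0
```

```bash
python3 - <<'E'
from w import *
from h import *
c=cur();print(np.round(c,4))
chain([st(0,-.03,.0965)])
E
```

```text
[5.592000e-01 1.151000e-01 9.600000e-02 1.682695e+02]
[-3.000e-04 -5.948e-01 -1.600e-03] -0.0001 rows 4.3 -> [ 5.230e-01 -5.970e-02  9.650e-02  1.683e+02]
```

Sweep at roughly 0.1 m/s.

send_rows --rows "0 -0.03 0 0; 0 -0.06 0 0; 0 -0.09 0 0; 0 -0.12 0 0; 0 -0.15 0 0; 0 -0.18 0 0; 0 -0.21 0 0; 0 -0.24 0 0; 0 -0.27 0 0; 0 -0.3 0 0"

```text
clock: 8.33
tool_pos: [0.5408, 0.0264, 0.0963]
eef_rot: [0.102, 0.995, 0.0, 0.0]
contact_force: [0.5, 0.1, -1.7]
opening: 0.18
finger_force: 30.0
```

send_rows --rows "0 -0.03 0 0; 0 -0.06 0 0; 0 -0.09 0 0; 0 -0.12 0 0; 0 -0.15 0 0; 0 -0.18 0 0; 0 -0.21 0 0; 0 -0.24 0 0; 0 -0.27 0 0; 0 -0.3 0 0"

```text
clock: 9.17
tool_pos: [0.5224, -0.062, 0.0962]
eef_rot: [0.102, 0.995, -0.0, -0.0]
contact_force: [0.1, 0.5, -1.6]
opening: 0.179
finger_force: 30.0
```

```bash
python3 - <<'E'
from w import *
from h import snap
import cv2
c=cur();print(np.round(c,4))
p,d=snap('side','s3')
cv2.imwrite('pics/s3b.png',cv2.resize(p[100:260,170:370,::-1],(750,600)))
E
```

```text
[ 5.224000e-01 -6.200000e-02  9.620000e-02  1.682684e+02]
```

View pics/s3b.png

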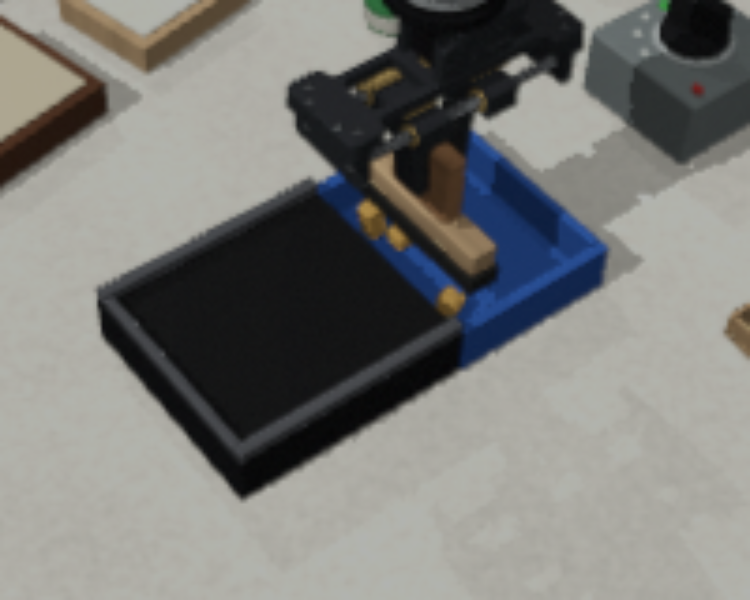

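The deck is clear and three castings show in the tub next to the lip. I'll lift the blade and carry it back to the bench.

send_rows --rows "0 0 -0.07 0; 0 0 -0.14 0; 0 0 -0.21 0; 0 0 -0.28 0; 0 0 -0.28 0; 0 0 -0.28 0"

```text
clock: 9.72
tool_pos: [0.5231, -0.0611, 0.1809]
eef_rot: [0.102, 0.995, 0.0, 0.001]
contact_force: [-0.3, 0.3, -2.0]
opening: 0.18
finger_force: 30.0
```

send_rows --rows "0 0.13 0 0; 0 0.26 0 0; 0 0.39 0 0; 0 0.52 0 0; 0 0.65 0 0; 0 0.78 0 0; 0 0.91 0 0; 0 0.99 0 0; 0 0.99 0 0; 0 0.99 0 0"

```text
clock: 10.55
tool_pos: [0.5818, 0.2313, 0.1785]
eef_rot: [0.1, 0.995, -0.0, -0.001]
contact_force: [0.5, -0.1, -1.8]
opening: 0.179
finger_force: 30.0
```

```bash
python3 - <<'E'
from w import *
from h import snap,pt
import cv2
c=cur();print(np.round(c,4))
p,d=snap('side','s4')
a=cv2.resize(p[120:210,240:350,::-1],(733,600));cv2.imwrite('pics/s4b.png',a)
# gold pixels -> station coords
P=p.astype(int); m=((P[...,0]>100)&(P[...,0]-P[...,2]>50)); m[:120]=0;m[210:]=0;m[:,:240]=0;m[:,350:]=0
n,l,s,ce=cv2.connectedComponentsWithStats(m.astype(np.uint8))
for i in range(1,n):
    if s[i,4]<4: continue
    w=np.array([pt('side',d,x,y) for y,x in np.argwhere(l==i)]); e=w[:,:2]-lip
    print(s[i,4],ce[i].round(0),'x',(e@xs).mean().round(3),'y',(e@ys).min().round(3),(e@ys).mean().round(3),(e@ys).max().round(3),'z',w[:,2].min().round(3),w[:,2].max().round(3))
chain([(.52,.29,.10,168.3),(.52,.29,.0555,168.3)])
E
```

```text
[  0.5818   0.2313   0.1785 168.4703]
38 [269. 156.] x 0.026 y -0.029 -0.008 0.497 z 0.016 0.88
35 [276. 162.] x 0.026 y -0.042 -0.033 -0.025 z 0.013 0.023
33 [295. 171.] x -0.028 y -0.061 -0.052 -0.043 z 0.015 0.025
27 [290. 179.] x -0.046 y -0.029 -0.021 -0.015 z 0.018 0.026
[0.2439 0.1573 0.2614] 0.0001 rows 2.8 -> [5.200e-01 2.900e-01 1.000e-01 1.683e+02]
[0.     0.     0.1483] -0.0 rows 1.1 -> [5.200e-01 2.900e-01 5.550e-02 1.683e+02]
```

View pics/s4b.png

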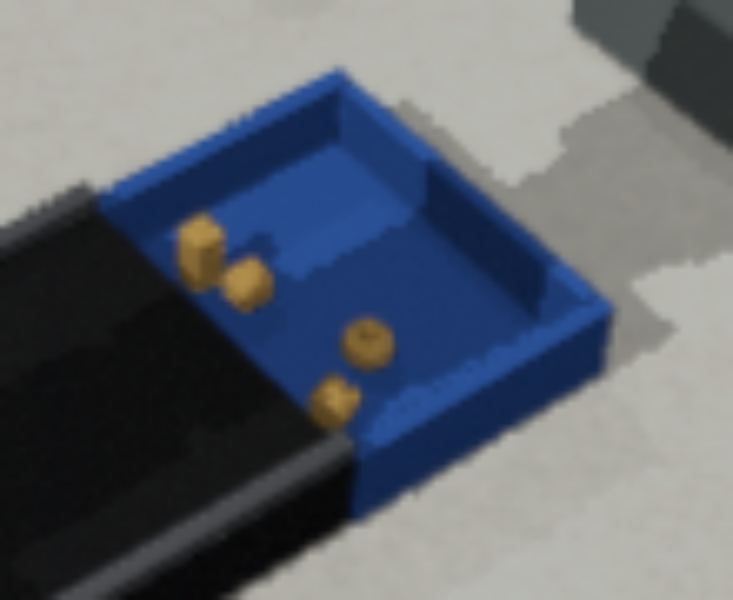

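All four castings are in the tub. The bridge stands on end near (200,250), its underside centre at z≈0.023, which is within limits. Now I place the scraper.

send_rows --rows "0.1 0.06 0.08 0; 0.2 0.13 0.17 0; 0.244 0.157 0.26 0; 0.244 0.157 0.26 0; 0.244 0.157 0.26 0; 0.244 0.157 0.26 0; 0.244 0.157 0.26 0"

```text
clock: 11.18
tool_pos: [0.5228, 0.2889, 0.1028]
eef_rot: [0.104, 0.995, -0.0, 0.001]
contact_force: [0.5, -0.1, -1.2]
opening: 0.181
finger_force: 30.0
```

```bash
python3 - <<'E'
from w import *
c=cur();print(np.round(c,4)); chain([(*c[:2],.0555,c[3])])
E
```

```text
[5.228000e-01 2.889000e-01 1.028000e-01 1.680696e+02]
[0.     0.     0.1578] -0.0 rows 1.1 -> [5.228000e-01 2.889000e-01 5.550000e-02 1.680696e+02]
```

send_rows --rows "0 0 0.05 0; 0 0 0.09 0; 0 0 0.12 0; 0 0 0.14 0; 0 0 0.15 0; 0 0 0.15 0; 0 0 0.15 0; 0 0 0.15 0"

```text
clock: 11.85
tool_pos: [0.5211, 0.2912, 0.0576]
eef_rot: [0.102, 0.995, 0.0, 0.0]
contact_force: [0.1, 0.1, -1.3]
opening: 0.177
finger_force: 30.0
```

send_rows --rows "0 0 0.007 0; 0 0 0.007 0; 0 0 0.007 0; 0 0 0.007 0"

```text
clock: 12.18
tool_pos: [0.5209, 0.2908, 0.0552]
eef_rot: [0.102, 0.995, 0.0, 0.0]
contact_force: [0.4, -0.4, -1.8]
opening: 0.179
finger_force: 30.0
```

send_rows --rows "0 0 0 0; 0 0 0 0; 0 0 0 0; 0 0 0 0; 0 0 0 0; 0 0 0 0; 0 0 0 0; 0 0 0 0; 0 0 0 0; 0 0 0 0" --jaw -1

```text
clock: 13.02
tool_pos: [0.5209, 0.2908, 0.0551]
eef_rot: [0.102, 0.995, -0.0, 0.0]
contact_force: [0.2, 0.4, 0.2]
opening: 0.913
finger_force: 0.0
```

send_rows --rows "0 0 0 0; 0 0 0 0; 0 0 0 0; 0 0 0 0; 0 0 0 0; 0 0 0 0"

```text
clock: 13.52
tool_pos: [0.5208, 0.2908, 0.0551]
eef_rot: [0.102, 0.995, -0.0, 0.0]
contact_force: [-1.2, 0.7, -0.1]
opening: 0.995
finger_force: 0.0
```

send_rows --rows "0 0 -0.05 0; 0 0 -0.15 0; 0 0 -0.28 0; 0 0 -0.41 0; 0 0 -0.54 0; 0 0 -0.65 0; 0 0 -0.65 0; 0 0 -0.65 0; 0 0 -0.65 0"

```text
clock: 14.27
tool_pos: [0.5205, 0.2901, 0.2502]
eef_rot: [0.102, 0.995, -0.001, 0.0]
contact_force: [1.1, 0.7, -0.5]
opening: 1.006
finger_force: 0.0
```

```bash
python3 - <<'E'
from w import *
from h import snap
import cv2
c=cur();print(np.round(c,4),sensors.get_state()['q'].round(2))
p,d=snap('side','s5'); cv2.imwrite('pics/s5b.png',cv2.resize(p[100:330,110:400,::-1],(756,600)))
# either dial yaw
chain([(.52,.05,.25,130),(.54,-.16,.25,80),(.4871,-.3395,.20,3.5)])
E
```

```text
[  0.5205   0.2901   0.2502 168.2799] [-0.15  0.74 -0.81  1.63  0.6   1.04  0.23]
[-0.1615 -0.783  -0.0025] 0.1063 rows 5.8 -> [5.2e-01 5.0e-02 2.5e-01 1.3e+02]
[-0.5791 -0.3989 -0.    ] 0.1389 rows 7.0 -> [ 0.54 -0.16  0.25 80.  ]
[-0.6199 -0.0698  0.1667] 0.2125 rows 10.7 -> [ 0.4871 -0.3395  0.2     3.5   ]
```

View pics/s5b.png

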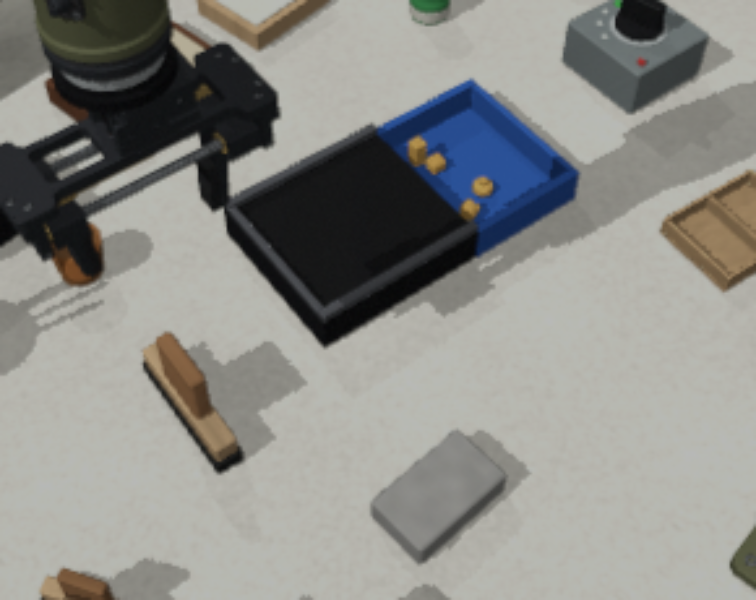

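The scraper stands upright and released at (190,400), and the castings are at rest. On to the dial.

```bash
python3 - <<'E'
from w import *
chain([(.53,.05,.25,172),(.53,-.18,.25,178),(.4871,-.3395,.20,183.5)])
E
```

```text
[-0.1941 -0.7763 -0.0025] -0.0103 rows 5.8 -> [5.30e-01 5.00e-02 2.50e-01 1.72e+02]
[-0.1067 -0.7592 -0.    ] -0.0167 rows 5.5 -> [  0.53  -0.18   0.25 178.  ]
[ 0.1244 -0.5363  0.1667] -0.0153 rows 4.1 -> [  0.4871  -0.3395   0.2    183.5   ]
```

send_rows --rows "-0.194 -0.776 0 -0.01; -0.194 -0.776 0 -0.01; -0.194 -0.776 0 -0.01; -0.194 -0.776 0 -0.01; -0.194 -0.776 0 -0.01; -0.194 -0.776 0 -0.01; -0.194 -0.776 0 -0.01; -0.194 -0.776 0 -0.01; -0.194 -0.776 0 -0.01"

```text
clock: 15.07
tool_pos: [0.5299, 0.0519, 0.2494]
eef_rot: [0.07, 0.998, 0.0, -0.001]
contact_force: [0.4, -0.1, -0.1]
opening: 0.998
finger_force: 0.0
```

send_rows --rows "-0.107 -0.759 0 -0.017; -0.107 -0.759 0 -0.017; -0.107 -0.759 0 -0.017; -0.107 -0.759 0 -0.017; -0.107 -0.759 0 -0.017; -0.107 -0.759 0 -0.017; -0.107 -0.759 0 -0.017; -0.107 -0.759 0 -0.017; -0.107 -0.759 0 -0.017"

```text
clock: 15.82
tool_pos: [0.5307, -0.1759, 0.2502]
eef_rot: [0.015, 1.0, 0.001, 0.0]
contact_force: [0.1, 0.7, -0.4]
opening: 1.002
finger_force: 0.0
```

send_rows --rows "0.124 -0.536 0.167 -0.015; 0.124 -0.536 0.167 -0.015; 0.124 -0.536 0.167 -0.015; 0.124 -0.536 0.167 -0.015; 0.124 -0.536 0.167 -0.015; 0.124 -0.536 0.167 -0.015; 0.124 -0.536 0.167 -0.015; 0.124 -0.536 0.167 -0.015; 0.124 -0.536 0.167 -0.015"

```text
clock: 16.57
tool_pos: [0.4891, -0.3353, 0.2011]
eef_rot: [-0.032, 0.999, 0.0, 0.001]
contact_force: [0.3, 0.6, 0.5]
opening: 0.999
finger_force: 0.0
```

```bash
python3 - <<'E'
from w import *
print(np.round(cur(),4),sensors.get_state()['q'].round(2))
chain([(.4871,-.3395,.075,183.5)])
E
```

```text
[  0.4891  -0.3353   0.2011 183.687 ] [ 1.01  0.84 -0.92  1.69  0.77  1.02  1.46]
[ 0.0075 -0.0134  0.4205] 0.0005 rows 3.0 -> [ 4.871e-01 -3.395e-01  7.500e-02  1.835e+02]
```

send_rows --rows "0.005 -0.008 0.1 0; 0.005 -0.008 0.2 0; 0.005 -0.008 0.3 0; 0.005 -0.008 0.36 0; 0.005 -0.008 0.4 0; 0.005 -0.008 0.418 0; 0.005 -0.008 0.418 0; 0.005 -0.008 0.418 0; 0.005 -0.008 0.418 0"

```text
clock: 17.32
tool_pos: [0.4871, -0.3409, 0.0761]
eef_rot: [-0.03, 1.0, -0.001, 0.001]
contact_force: [-0.0, -0.1, -0.6]
opening: 1.002
finger_force: 0.0
```

```bash
python3 - <<'E'
from w import *
print(np.round(cur(),4))
chain([(.4871,-.3395,.075,183.5)])
E
```

```text
[ 4.871000e-01 -3.409000e-01  7.610000e-02  1.834102e+02]
[-0.0002  0.0046  0.0037] -0.0002 rows 0.0 -> [ 4.871e-01 -3.395e-01  7.500e-02  1.835e+02]
```

Good. Close on the bar.

send_rows --rows "0 0.004 0 0; 0 0.004 0 0; 0 0.004 0 0; 0 0.004 0 0; 0 0.004 0 0; 0 0.004 0 0; 0 0.004 0 0; 0 0.004 0 0; 0 0.004 0 0; 0 0.004 0 0" --jaw 1 --force 25

```text
clock: 18.15
tool_pos: [0.4858, -0.3396, 0.0746]
eef_rot: [-0.03, 1.0, 0.0, -0.0]
contact_force: [-0.2, 0.1, -0.7]
opening: 0.267
finger_force: 0.0
```

send_rows --rows "0 0 0 0; 0 0 0 0; 0 0 0 0; 0 0 0 0; 0 0 0 0; 0 0 0 0; 0 0 0 0"

```text
clock: 18.73
tool_pos: [0.4859, -0.3388, 0.0746]
eef_rot: [-0.03, 1.0, 0.001, -0.0]
contact_force: [0.1, 3.8, 1.4]
opening: 0.156
finger_force: 25.0
```

```bash
python3 - <<'E'
from w import *
s=sensors.get_state();print(np.round(cur(),4),s['contact_force'].round(1),s['moment'].round(2),s['opening'])
E
```

```text
[ 4.859000e-01 -3.388000e-01  7.460000e-02  1.834333e+02] [0.1 3.8 1.4] [ 0.9   0.03 -0.03] 0.15620297113090026
```

send_rows --rows "0 0 0 0.012; 0 0 0 0.024; 0 0 0 0.036; 0 0 0 0.048; 0 0 0 0.06; 0 0 0 0.072; 0 0 0 0.084; 0 0 0 0.084; 0 0 0 0.084; 0 0 0 0.084"

```text
clock: 19.57
tool_pos: [0.4863, -0.337, 0.0746]
eef_rot: [0.231, 0.973, 0.002, -0.0]
contact_force: [-0.6, 6.8, 1.0]
opening: 0.161
finger_force: 25.0
```

```bash
python3 - <<'E'
from w import *
s=sensors.get_state();print(np.round(cur(),4),s['contact_force'].round(1),s['moment'].round(2),s['opening'])
E
```

```text
[ 4.863000e-01 -3.370000e-01  7.460000e-02  1.532812e+02] [-0.6  6.8  1. ] [ 1.47 -0.03  0.09] 0.16086507727636898
```

send_rows --rows "0 0 0 0; 0 0 0 0; 0 0 0 0; 0 0 0 0; 0 0 0 0; 0 0 0 0; 0 0 0 0; 0 0 0 0; 0 0 0 0; 0 0 0 0" --jaw -1

```text
clock: 20.4
tool_pos: [0.4859, -0.3397, 0.0746]
eef_rot: [0.232, 0.973, -0.0, 0.0]
contact_force: [-0.2, 0.1, 0.3]
opening: 0.89
finger_force: 0.0
```

send_rows --rows "0 0 0 0; 0 0 0 0; 0 0 0 0; 0 0 -0.1 0; 0 0 -0.2 0; 0 0 -0.35 0; 0 0 -0.5 0; 0 0 -0.6 0; 0 0 -0.6 0; 0 0 -0.6 0"

```text
clock: 21.23
tool_pos: [0.4871, -0.34, 0.257]
eef_rot: [0.232, 0.973, -0.001, 0.002]
contact_force: [0.5, -0.4, -0.6]
opening: 0.999
finger_force: 0.0
```

send_rows --rows "0.9 0 0 0; 0.9 0 0 0; 0.9 0 0 0; 0.9 0 0 0; 0.9 0 0 0; 0.9 0 0 0; 0.9 0 0 0; 0.9 0 0 0; 0.9 0 0 0"

```text
clock: 21.98
tool_pos: [0.2435, -0.2175, 0.2541]
eef_rot: [0.232, 0.973, 0.0, -0.001]
contact_force: [-0.5, -0.1, 0.3]
opening: 1.004
finger_force: 0.0
```

```bash
python3 - <<'E'
from w import *
from h import snap
import cv2
c=cur();print(np.round(c,4))
p,d=snap('side','s6'); t,_=snap('top','t6')
cv2.imwrite('pics/s6b.png',np.hstack([cv2.resize(p[:330,:400,::-1],(480,400)),cv2.resize(t[160:215,345:405,::-1],(320,400))]))
E
```

```text
[  0.2435  -0.2175   0.2541 153.1264]
```

View pics/s6b.png

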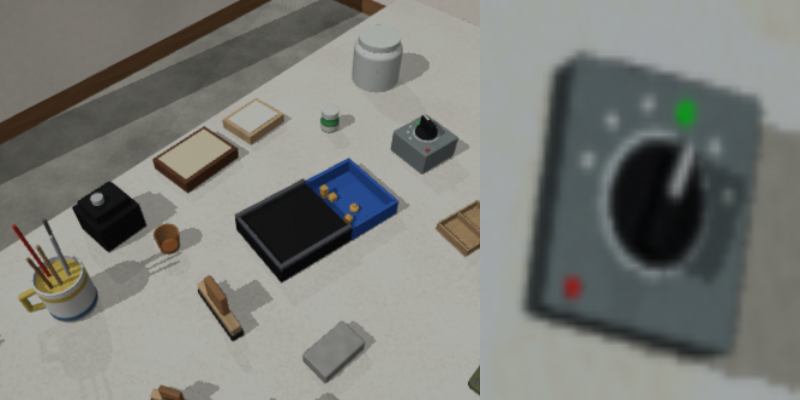

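The pointer line ends at (690,145), just under the green mark at (686,112). The castings, scraper and jars are all in place. One numeric check of the bar angle, then I hand in.

```bash
python3 - <<'E'
from h import *
z=np.load('pics/t6.npz');d=z['d']
w=np.array([pt('top',d,u,v) for v in range(170,206) for u in range(360,397)]);q=w[(w[:,2]>.09)&(w[:,2]<.12)]
R=cv2.minAreaRect((q[:,:2]*1000).astype(np.float32)); print(R)
e=q[:,:2]-q[:,:2].mean(0); v=np.linalg.svd(e,full_matrices=False)[2][0]; a=(np.degrees(np.arctan2(v[1],v[0]))+90)%180-90; print(a,'want ~ -25.7')
if abs(a+25.7)<5: print(finish_job())
E
```

```text
((487.60650634765625, -339.079345703125), (13.630781173706055, 47.42266082763672), 62.46925735473633)
-26.69694154945472 want ~ -25.7
the job is handed in; nothing more can be done
None
```

The job is handed in at about 22 s: all four castings are in the tub, the scraper stands released on the bench, and the dial bar measured within about 1° of the green mark; the hand-in call gave no verdict.

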